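# Four more minutes in the ultrasonic cleaner

### The arm

A 6-joint arm with a two-finger parallel gripper is mounted at the origin on the work surface. World frame = base frame: x ahead of the robot, y to its left, z up, the work surface at z = 0. Lengths are in m, angles in degrees, forces in N, time in s.
With the tool pointing down it reaches from about 0.375 to 0.9 m from the base axis. Payload 3.1 kg.
Tool frame: the origin (TCP) lies at the very end of the fingers, on their centre line; the grasp point (between the pads) lies bot.hold_point_z behind it (bot.hold_point_z is the distance from the TCP to the grasp point, in m); z points along the fingers, y is the line along which they close (so a half turn about z gives the same grasp; the last joint's range is limited). The gripper opens to 87 mm and grips with 3 to 60 N. Pads are 19 mm wide; open, the fingers measure 117 mm over their backs; the gripper's body (75 mm by 190 mm) begins 51 mm behind the grasp point.
Start: joints at [-85.514, 30.224, 82.088, -0, 67.689, -10.227], TCP at [0.159, -0.604, 0.223] pointing down, gripper open.
Joint ranges: [-176.69, 176.69], [-43.24, 126.21], [12.49, 139.97], [-82, 262], [0, 151.66], [-163.58, 163.58]. Speed limits (degrees/s): [159.86, 159.86, 180, 180, 180, 180].

### API

Orientations are given as a 3x3 rotation matrix whose columns are the frame's x, y, z axes.
In Python, from rig import bot gives the robot as it stands.
- The arm moves only by the tool apply_moves, never from a script. Its argument "plan" is one flat list of numbers, 4 for each row, row after row: the shift along the world's x, y, z normalised to -1 to 1, where 1 is 0.05 m, then the turn about the world's z normalised to -1 to 1, where 1 is 10 degrees. A call has 1 to 12 rows; each row shifts and turns the commanded pose from where the row before left it; what a row does not reach is not made up. A row lasts 1/8 s, in which the tool goes at most 62.5 mm and 10.7 degrees, less where a joint would pass 70% of its speed; a pose out of reach is approached as far as the arm can. A call with a number of a shift or a turn outside -1 to 1 is refused whole. A call with a gripper value outside its range is refused whole. "grip" is the closure, from -1 (fully open) to 1 (shut), so that 0 is half open, set as the call begins (left out, the last holds). The fingers move at their own pace and stop on an object; the grip force is fixed at half the most. Time passes only in rows, so rows that do not move let the fingers close. It gives the time, the measured TCP pose, the force, the opening and the grip force at its end, in the units of the state.
- bot.read_state(): the state, without advancing time (a new reading comes with each control period).
- bot.capture(name): name is "side" or "top"; returns (picture, depth): 480x640x3 uint8, red, green, blue; 480x640 float32, m along the optical axis (not along the pixel's ray), 0 where there is no reading.
- bot.camera_info(name): a dict with "vertical_fov" (degrees; the focal length in pixels is half the picture's height over the tangent of half this angle, whatever the lens; pixels are square), "cx", "cy" (the principal point, pixels), "rvec" (rotation vector, rad) and "tvec" (3), from world to camera coordinates, as OpenCV has them. Camera axes: x right, y down, z forward; pixel columns grow to the right and rows downward; lengths in m; the calibration is good to about 2 mm. A picture is of the moment at which its call begins. camera_info takes no time and is no camera call.
- bot.hand_in(): hands the job in; it is judged then, once.
Trained networks look in the newest picture that a camera, given by its name, has taken for a name from the list of things; names that differ only in an ending like _2 or _b are one class to them, and where a whole thing is asked for, a point or a joint stands for the part that bears it (a point fixed in the world has none). Each returns a list of dicts, best first, with "p" (0 to 1); they miss things now and then, are a little off and sometimes report something else, mostly with a low value. They report only what shows in the picture. A call takes as long as a camera call.
- bot.outline_of(camera, target): "mask" (480x640 bool, what is visible of it) and "xy" ([column, row] as shares, 0 to 1, of the picture: columns of its width, rows of its height, amid what is visible of it).
- bot.pinpoint(camera, target): "xy" ([column, row] as shares, 0 to 1, of the picture: columns of its width, rows of its height: a listed point, or the origin of a listed thing).
The state is a dict: "time_s": time; "joint_positions": joint angles; "qvel": joint speeds; "tau": joint torques, N m; "position": TCP position; "tcp_rot": TCP orientation; "force": force on the tool from outside, world axes, zero at the start; "moment": the same for the moment, N m; "opening": opening from 0.0 (shut) to 1.0 (fully open); "grasp_force": force on a finger pad.
Only numpy, scipy, OpenCV 4.12 (cv2) and the standard library are available. Lean on these libraries where they do the work, as an engineer would, in place of code of your own. Each camera call takes 0.05 s, during which the arm holds its last target. There are 200 camera calls.

### The job

The rings in the ultrasonic cleaner need four more minutes: with a fingertip, push the fin of the timer dial clockwise by exactly four clicks from where it stands, never going past the fourth. Then press the green start button fully down and let it go. Do not pinch the dial's fin, and leave everything else on the bench where it is.

Things in the scene. Friction and masses are not known exactly. Their poses are not given: they have to be found in the camera images.
- timer_dial (a joint): the timer dial's angle in rad, growing clockwise seen from above. The dial has ten click stops, pi/6 (30 degrees) apart, at 0, pi/6, ... 9 pi/6, with end stops just beyond the first and last. It starts at rest in one of the first four stops. A spring pulls it into the nearest stop: pushing from a stop it resists (3 to 4 N of push near the end of the fin), and once it is past half-way to the next stop it jumps ahead of the finger into that stop and stays there
- dial_axis (a point): point on the dial's vertical axis, at the top of its hub. The dial lies flat on the cleaner's right-hand deck: a black disc 90 mm across whose upper face is 22 mm below this point, a hub 28 mm across, and one upright orange fin that runs out from the hub. The deck is 31 mm below this point. White dots on the deck mark the ten stops
- dial_pointer (a point): point on the top of the fin, 38 mm out from the dial's axis. The fin is 12 mm thick, reaches from the hub out to 44 mm from the axis, and stands 22 mm above the disc (top level with this point); it has a white line along its top. Only the fin offers a finger something to push
- start_button (a joint): travel of the start button in m: 0 when released, 0.006 when fully down; a spring (about 5 N when fully down) returns it
- start_button_top (a point): centre of the top of the green round start button, 28 mm across, on the same deck, pressed straight down
- cleaner: the ultrasonic cleaner, a fixed pale grey machine 180 mm (its x) by 340 mm (its y), origin at the centre of its underside on the table. Its own -y part is the control deck, 70 mm high, with the dial's axis at x 15, y -75 mm and the button at x -58, y 5 mm; its +y part is the tank, 90 mm high, with a flat steel lid up to 105 mm
- bead_jar: a small clear jar with a white lid, 28 mm across, 32 mm high, standing on the cleaner's deck; leave it alone. Origin at the centre of its underside
- ring_cone: a wooden ring cone, 56 mm across the foot, 72 mm high, on the table; leave it alone. Origin at the centre of its underside
- bangle: a brass bangle lying flat on the table, 66 mm across, 6 mm high; leave it alone. Origin at the centre of its underside
- pliers: red-handled pliers lying on the table, about 140 mm long; leave them alone. Origin under the pivot
- file_driver: a red-handled screwdriver lying on the table; leave it alone
- parts_dish: a shallow white dish, 80 mm across, 22 mm high; leave it alone. Origin at the centre of its underside
- doming_block: a 50 mm steel doming block; leave it alone. Origin at the centre of its underside

How it is judged (in metres and radians):
On the way, in this order (a step that is already met when the one before it is completed fails the run):
1. the dial rests four clicks clockwise of its start (distance of dial_pointer from where it was at the start of the episode between 0.06301 and 0.06831 m), for 0.2 s.
2. the start button is pressed fully down (all of step 1 and value of joint start_button above 0.0048 m), for 0.05 s.
At the end, for the whole second after the job is handed in: The dial rests four clicks (120 degrees, within 8) clockwise of its start, the start button has been pressed (at least 4.8 of its 6 mm) after that and is released, and every loose thing is within 15 mm of where it began (all of step 1 and velocity of joint timer_dial between -0.1 and 0.1 rad/s and value of joint start_button below 0.0015 m and distance of each of bead_jar, ring_cone, bangle, pliers, file_driver, parts_dish, doming_block from where it was at the start of the episode below 0.015 m); the robot touches nothing.
It fails at once if the dial is turned past the fourth click (more than 139 degrees from its start) (distance of dial_pointer from where it was at the start of the episode above 0.07119 m).
It fails at once if the start button is pressed before the dial is set (value of joint start_button above 0.003 m and not (distance of dial_pointer from where it was at the start of the episode between 0.06301 and 0.06831 m)).
It fails at once if the fin is pinched between the fingers (contact force between each of timer_dial_c2, timer_dial_c3 and the fingers above 1.5 N).
It fails at once if a loose thing is lifted, carried or knocked more than 20 mm away (distance of any of bead_jar, ring_cone, bangle, pliers, file_driver, parts_dish, doming_block from where it was at the start of the episode above 0.02 m).
It also fails if it takes over 51 s, if anything falls off the work surface, if the arm or the gripper's body presses on something with over 40 N, if the wrist force passes 120 N, or if a joint passes its speed limit or range.

## Working session

There is one attempt and no reset: what is moved stays moved. The work goes in short steps, Python scripts to look and compute and a tool call to move; the robot and the scene stay as the last step left them, time stands still between calls to the robot, and variables do not carry over. Pictures are saved under pics/ and viewed, at most 10 in all, crops included, and the job is handed in when it is done.

Besides the shell and the picture viewer there is one more tool, called after "Request:" as name(argument=value, ...), one argument or row to a line, values as JSON. apply_moves: Moves the arm, as the interface text tells. Its arguments: {"type":"object","properties":{"plan":{"type":"array","items":{"type":"number"}},"grip":{"type":"number"}},"required":["plan"]}

```bash
mkdir -p pics; cat > h.py <<'E'
import numpy as np, cv2
from rig import bot
def cam(n):
    c=bot.camera_info(n); f=240/np.tan(np.radians(c["vertical_fov"])/2)
    R=cv2.Rodrigues(np.array(c["rvec"],float))[0]; return f,c["cx"],c["cy"],R,np.array(c["tvec"],float).ravel()
def ray(n,u,v,z):
    f,cx,cy,R,t=cam(n); d=R.T@np.array([(u-cx)/f,(v-cy)/f,1]); o=-R.T@t
    return o+d*(z-o[2])/d[2]
def depthpt(n,u,v,D):
    f,cx,cy,R,t=cam(n); z=D[int(v),int(u)]; return R.T@(np.array([(u-cx)/f*z,(v-cy)/f*z,z])-t)
def proj(n,p):
    f,cx,cy,R,t=cam(n); q=R@np.array(p)+t; return q[:2]/q[2]*f+[cx,cy]
E
python3 - <<'E'
from h import *
for n in("top","side"):
    P,D=bot.capture(n); cv2.imwrite(f"pics/{n}0.png",P[:,:,::-1]); np.save(n,D)
    print(n,cam(n)[0],-cam(n)[3].T@cam(n)[4])
    for k in("dial_axis","dial_pointer","start_button_top","cleaner","bead_jar"):
        r=bot.pinpoint(n,k)
        for x in r[:2]:
            u,v=np.array(x["xy"])*[640,480]
            print(k,round(x["p"],2),round(u,1),round(v,1),ray(n,u,v,{"cleaner":0,"bead_jar":.07,"start_button_top":.08}.get(k,.101)).round(4),depthpt(n,u,v,D).round(4))
print({k:v for k,v in bot.read_state().items() if k in("position","tcp_rot","time_s","opening")},bot.hold_point_z)
E
```

```text
top 597.9073944584609 [ 0.47303158 -0.00648833  1.39349167]
dial_axis 0.56 298.8 217.8 [0.5789 0.0317 0.101 ] [0.5788 0.0317 0.1019]
dial_pointer 0.72 279.4 214.5 [0.5852 0.0739 0.101 ] [0.5878 0.0758 0.0702]
start_button_top 0.7 271.0 256.6 [0.4939 0.0915 0.08  ] [0.4937 0.0906 0.0923]
cleaner 0.71 266.4 236.4 [0.5421 0.1094 0.    ] [0.5385 0.1034 0.0716]
bead_jar 0.61 262.7 207.7 [0.6022 0.1133 0.07  ] [0.5989 0.1102 0.1039]
bead_jar 0.32 132.8 275.8 [0.4453 0.3955 0.07  ] [ 0.4438  0.4171 -0.0012]
side 475.7888920721339 [0.44524865 0.99868546 0.71157244]
dial_axis 0.81 301.5 235.5 [0.5894 0.0166 0.101 ] [ 0.5964 -0.0312  0.0713]
dial_pointer 0.63 301.4 245.6 [0.583  0.0619 0.101 ] [0.5832 0.0603 0.1   ]
dial_pointer 0.21 312.3 190.3 [ 0.595  -0.2353  0.101 ] [ 0.6183 -0.4267  0.0063]
start_button_top 0.54 339.6 257.8 [0.4908 0.0687 0.08  ] [0.4899 0.0868 0.0922]
cleaner 0.66 314.9 289.4 [0.545  0.0947 0.    ] [0.5309 0.2226 0.1007]
bead_jar 0.67 287.2 269.1 [0.6077 0.1179 0.07  ] [0.5998 0.1606 0.101 ]
{'time_s': 0.6, 'position': array([ 0.15875969, -0.60447683,  0.22256368]), 'tcp_rot': array([[ 9.67206948e-01,  2.53989605e-01,  1.29184416e-05],
       [ 2.53989605e-01, -9.67206948e-01, -7.38508674e-06],
       [ 1.06190712e-05,  1.04240571e-05, -1.00000000e+00]]), 'opening': 0.9942003725152498} 0.0187
```

View pics/top0.png

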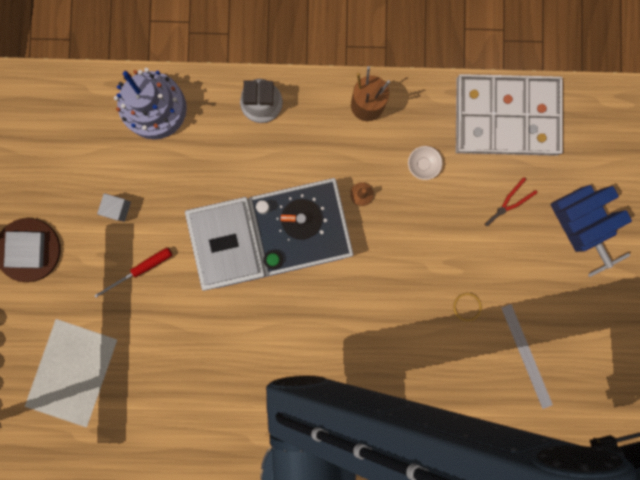

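View pics/side0.png

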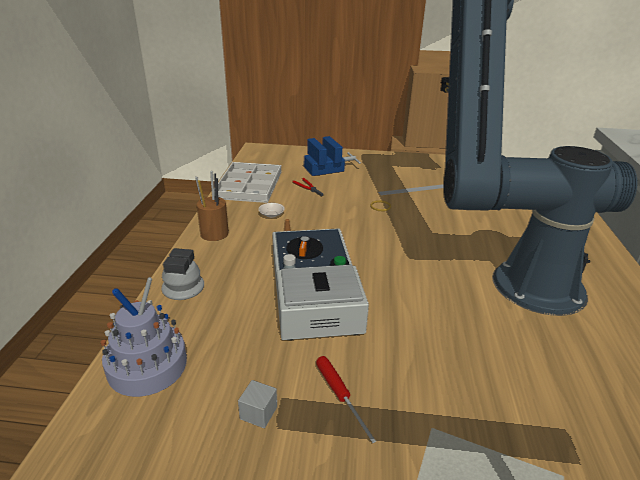

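The top view shows the dial at about (301,218), with the orange fin pointing left (+y). The button is at about (272,259) and the jar at (263,207). The side view agrees, and the arm is clear of the bench. Next I'll refine the geometry.

```bash
python3 - <<'E'
from h import *
D=np.load("top.npy"); I=cv2.imread("pics/top0.png")
f,cx,cy,R,t=cam("top"); v,u=np.mgrid[:480,:640]
C=np.stack([(u-cx)/f*D,(v-cy)/f*D,D],-1); W=(C-t)@R
m=(W[...,2]>.04)&(W[...,2]<.13)&(u>180)&(u<352)&(v>175)&(v<295)
n,l,s,c=cv2.connectedComponentsWithStats(m.astype(np.uint8),connectivity=4)
m=l==1+s[1:,4].argmax()
r=cv2.minAreaRect(W[m][:,:2].astype(np.float32)); print("rect",r)
a=[x for x in (r[2],r[2]+90,r[2]-90,r[2]+180) ]
for x in a:
    x=np.radians(x); ex=np.array([np.cos(x),np.sin(x)]); ey=np.array([-ex[1],ex[0]])
    if ex[0]>.7:
        print("yaw",np.degrees(x),"axis",r[0]+.015*ex-.075*ey,"btn",r[0]-.058*ex+.005*ey)
hsv=cv2.cvtColor(I,cv2.COLOR_BGR2HSV)
def blob(n,lo,hi,box,z):
    img=cv2.imread(f"pics/{n}0.png");h=cv2.cvtColor(img,cv2.COLOR_BGR2HSV); k=cv2.inRange(h,lo,hi); a,b,c_,d=box
    z0=np.zeros_like(k); z0[b:d,a:c_]=k[b:d,a:c_]; y,x=np.nonzero(z0)
    P=np.array([ray(n,p,q,z) for p,q in zip(x,y)]); ce=P[:,:2].mean(0); w,V=np.linalg.eigh(np.cov(P[:,:2].T))
    print(n,len(x),x.mean(),y.mean(),ce,"dir",np.degrees(np.arctan2(V[1,1],V[0,1])),"len",np.sqrt(w*12), P[:,:2].min(0),P[:,:2].max(0))
blob("top",(5,120,120),(20,255,255),(270,200,330,235),.101)
blob("top",(45,100,50),(80,255,255),(255,245,290,272),.08)
blob("side",(45,100,50),(80,255,255),(325,245,355,270),.08)
print("hub/fin pts z>.09");q=m&(W[...,2]>.092)&(u>275)&(u<330)&(v<240);print(np.c_[u[q],v[q],(W[q]*1000).round()][::3])
g=(abs(u-272)<4)&(abs(v-259)<4);print("btn z",np.percentile(W[g][:,2],[10,50,90]))
for n,b in(("top",(245,180,345,275)),("side",(262,220,362,295))):
    im=cv2.imread(f"pics/{n}0.png")[b[1]:b[3],b[0]:b[2]]; cv2.imwrite(f"pics/{n}c.png",cv2.resize(im,None,fx=6,fy=6,interpolation=cv2.INTER_CUBIC))
E
```

```text
rect ((0.5464596748352051, 0.09761302918195724), (0.18059042096138, 0.3406875431537628), 14.230181694030762)
yaw 14.230181694030762 axis [0.57943577 0.0286016 ] btn [0.48901026 0.08820216]
top 86 288.2674418604651 217.65116279069767 [0.57875289 0.0546053 ] dir 90.20181135310385 len [0.01364375 0.03234953] [0.57165328 0.03990338] [0.58478519 0.07243888]
top 135 272.46666666666664 259.1333333333333 [0.48845443 0.08807301] dir 124.35624645253297 len [0.02478783 0.02521617] [0.47548288 0.07370032] [0.50197714 0.10225859]
side 100 339.5 260.08 [0.49028558 0.07810099] dir 93.48486691853931 len [0.02659355 0.03538449] [0.47667932 0.05992109] [0.50418092 0.09566277]
hub/fin pts z>.09
[[299. 212. 592.  32.  98.]
 [302. 212. 592.  25. 101.]
 [298. 213. 589.  34. 105.]
 [301. 213. 589.  27. 104.]
 [304. 213. 589.  21. 102.]
 [298. 214. 587.  34. 102.]
 [301. 214. 588.  27.  99.]
 [304. 214. 587.  21. 102.]
 [282. 215. 584.  68.  99.]
 [285. 215. 584.  62. 105.]
 [288. 215. 585.  55. 100.]
 [291. 215. 585.  49.  99.]
 [294. 215. 585.  42. 102.]
 [297. 215. 585.  36. 103.]
 [300. 215. 585.  29. 1
[... 914 characters left out ...]
76.  40. 102.]
 [298. 219. 576.  33. 101.]
 [301. 219. 576.  27. 104.]
 [304. 219. 576.  20. 103.]
 [281. 220. 574.  71.  94.]
 [284. 220. 573.  64. 101.]
 [287. 220. 574.  57. 100.]
 [290. 220. 574.  51. 100.]
 [293. 220. 574.  44.  98.]
 [296. 220. 574.  38. 102.]
 [299. 220. 574.  31. 100.]
 [302. 220. 574.  25. 102.]
 [305. 220. 574.  18. 103.]
 [296. 221. 572.  38. 101.]
 [299. 221. 572.  31. 101.]
 [302. 221. 572.  25. 101.]
 [305. 221. 572.  18.  98.]
 [298. 222. 570.  33.  95.]
 [301. 222. 570.  27. 101.]
 [304. 222. 570.  20. 101.]
 [298. 223. 567.  33. 103.]
 [301. 223. 568.  27.  98.]
 [304. 223. 568.  20.  96.]
 [301. 224. 566.  27.  95.]]
btn z [0.08862453 0.09200645 0.09405616]
```

View pics/topc.png

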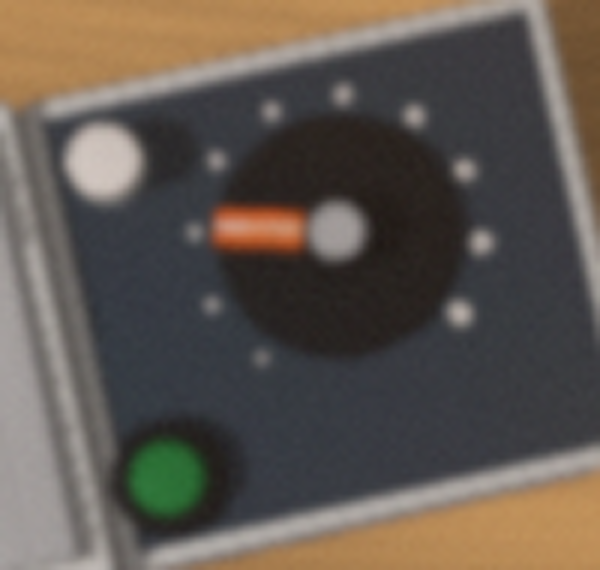

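The crop shows the fin pointing along +y (image left) at the third dot. The target is the dot at up-right, so the fin sweeps from the left, through up, to 30° right of up. I'll approach with the gripper shut and descend behind the fin, on its −x side.

Request:
apply_moves(
  plan=[0.48, 0.83, 0, 0.47, 0.48, 0.83, 0, 0.47, 0.48, 0.83, 0, 0.47, 0.48, 0.83, 0, 0.47, 0.48, 0.83, 0, 0.47, 0.48, 0.83, 0, 0.47, 0.48, 0.83, 0, 0.47, 0.48, 0.83, 0, 0.47, 0.48, 0.83, 0, 0.47, 0.48, 0.83, 0, 0.47, 0.48, 0.83, 0, 0.47, 0.48, 0.83, 0, 0.47],
  grip=1,
)

```text
time_s: 2.1
position: [0.4477, -0.1052, 0.2229]
tcp_rot: [[0.321, 0.947, 0.001], [0.947, -0.321, -0.001], [-0.0, 0.001, -1.0]]
force: [1.0, -1.3, 0.3]
opening: 0.007
grasp_force: 0.0
```

Request:
apply_moves(
  plan=[0.48, 0.83, 0, 0.47, 0.48, 0.83, 0, 0.47, 0.48, 0.83, 0, 0.47, 0.48, 0.83, 0, 0.47, 0, 0, -0.5, 0, 0, 0, -0.5, 0, 0, 0, -0.4, 0, 0, 0, 0, 0],
)

```text
time_s: 3.1
position: [0.5416, 0.0597, 0.1513]
tcp_rot: [[0.001, 1.0, -0.004], [1.0, -0.001, 0.0], [0.0, -0.004, -1.0]]
force: [0.3, -0.2, 0.5]
opening: 0.005
grasp_force: 0.0
```

```bash
python3 - <<'E'
from h import *
P,D=bot.capture("side")
p=bot.read_state()["position"];print(p,proj("side",p),proj("side",p+[.015,0,0]),proj("side",p-[.015,0,0]))
im=P[165:285,255:395,::-1]; cv2.imwrite("pics/s1.png",cv2.resize(im,None,fx=5,fy=5,interpolation=cv2.INTER_CUBIC))
E
```

```text
[0.54258756 0.05954338 0.1523177 ] [318.90201512 227.77863602] [312.4510311  227.27683913] [325.36962222 228.28172595]
```

View pics/s1.png

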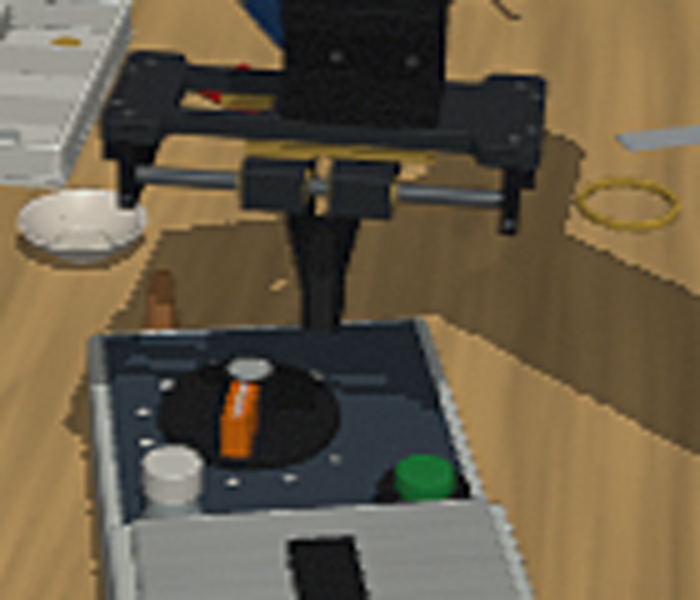

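The fingertip measures about 17 mm over both fingers, and it hangs clear on the −x side of the fin. I'll lower it and work out the arc.

Request:
apply_moves(
  plan=[0, 0, -0.45, 0, 0, 0, -0.45, 0, 0, 0, -0.4, 0, 0, 0, 0, 0],
)

```text
time_s: 3.65
position: [0.5426, 0.0594, 0.0875]
tcp_rot: [[0.002, 1.0, -0.001], [1.0, -0.002, 0.0], [0.0, -0.001, -1.0]]
force: [-0.3, 0.1, 1.2]
opening: 0.004
grasp_force: 0.0
```

```bash
cat > arc.py <<'E'
from h import *
import sys
A=np.array([.579,.028]); r=.032
def pos(a,d): a=np.radians(a); return A+r*np.array([np.cos(a),np.sin(a)])+d*np.array([-np.sin(a),np.cos(a)])
def state():
    s=bot.read_state(); R=s["tcp_rot"]; print(s["position"].round(4),np.degrees(np.arctan2(R[1][1],R[0][1])).round(1),s["force"]); return s
def rows(angs,d=.015):
    p=state()["position"][:2]
    for a in angs:
        q=pos(a,d); print(a,((q-p)/.05).round(2)); p=p+((q-p)/.05).round(2)*.05
E
python3 -c "
from arc import *
rows([90,85,80,75,70,65,60,55,50,45,40,35,30,25,20,15,10,5,0,-5,-10,-15,-18,-21])"
```

```text
[0.5426 0.0594 0.0875] -0.1 [-0.2694645   0.1036593   1.18766696]
90 [0.43 0.01]
85 [0.05 0.03]
80 [0.06 0.01]
75 [0.06 0.02]
70 [0.06 0.01]
65 [ 0.07 -0.  ]
60 [ 0.06 -0.  ]
55 [ 0.06 -0.01]
50 [ 0.06 -0.02]
45 [ 0.06 -0.01]
40 [ 0.06 -0.03]
35 [ 0.05 -0.03]
30 [ 0.05 -0.03]
25 [ 0.05 -0.04]
20 [ 0.05 -0.04]
15 [ 0.04 -0.04]
10 [ 0.04 -0.05]
5 [ 0.03 -0.05]
0 [ 0.03 -0.06]
-5 [ 0.02 -0.06]
-10 [ 0.02 -0.05]
-15 [ 0.01 -0.06]
-18 [ 0.01 -0.04]
-21 [ 0.   -0.04]
```

Request:
apply_moves(
  plan=[0.22, 0.01, 0, 0, 0.21, 0, 0, 0, 0.05, 0.03, 0, -0.5, 0.06, 0.01, 0, -0.5, 0.06, 0.02, 0, -0.5, 0.06, 0.01, 0, -0.5, 0, 0, 0, 0, 0, 0, 0, 0],
)

```text
time_s: 4.65
position: [0.5764, 0.0635, 0.088]
tcp_rot: [[0.342, 0.94, 0.001], [0.94, -0.342, -0.0], [0.0, 0.001, -1.0]]
force: [-0.1, -0.5, -0.2]
opening: 0.007
grasp_force: 0.0
```

```bash
cat > look.py <<'E'
from arc import *
def fin():
    P,D=bot.capture("side"); h=cv2.cvtColor(P,cv2.COLOR_RGB2HSV); k=cv2.inRange(h,(3,130,90),(20,255,255)); z=np.zeros_like(k); z[230:262,280:330]=k[230:262,280:330]
    y,x=np.nonzero(z); 
    for n in ("side","top"):
        if n=="top": bot.capture(n)
        for k in bot.pinpoint(n,"dial_pointer")[:1]:
            u,v=np.array(k["xy"])*[640,480]; q=ray(n,u,v,.101)[:2]-A; print(n,"ptr",round(k["p"],2),q.round(3),np.degrees(np.arctan2(q[1],q[0])).round(0))
    return P
E
python3 -c "
from look import *
state()
P=fin()
cv2.imwrite('pics/s2.png',cv2.resize(P[205:285,255:375,::-1],None,fx=6,fy=6,interpolation=cv2.INTER_CUBIC))
rows([65,60,55,50,45,41])"
```

```text
[0.5764 0.0635 0.088 ] -20.0 [-0.08453262 -0.53973585 -0.23246813]
side ptr 0.61 [0.021 0.034] 58.0
[0.5758 0.0635 0.0877] -20.1 [ 0.06638224 -0.25692461  0.60791974]
65 [ 0.06 -0.  ]
60 [ 0.06 -0.01]
55 [ 0.06 -0.  ]
50 [ 0.07 -0.02]
45 [ 0.05 -0.02]
41 [ 0.05 -0.01]
```

View pics/s2.png

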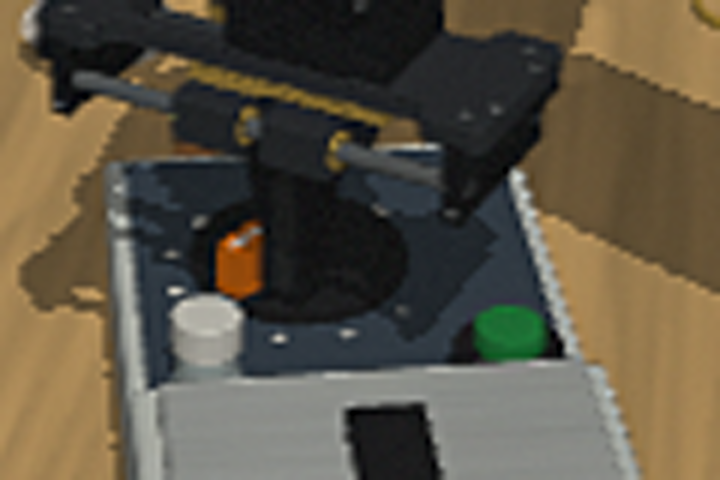

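The fin has clicked once (pointer at about 58°, with the finger just behind it). I'll do the second and third clicks.

Request:
apply_moves(
  plan=[0.06, 0, 0, -0.5, 0.06, -0.01, 0, -0.5, 0.06, 0, 0, -0.5, 0.07, -0.02, 0, -0.5, 0.05, -0.02, 0, -0.5, 0.05, -0.01, 0, -0.4, 0, 0, 0, 0, 0, 0, 0, 0],
)

```text
time_s: 5.85
position: [0.5932, 0.0605, 0.0875]
tcp_rot: [[0.755, 0.656, -0.0], [0.656, -0.755, -0.0], [-0.0, -0.0, -1.0]]
force: [0.8, -0.3, 0.7]
opening: 0.004
grasp_force: 0.0
```

```bash
python3 -c "
from look import *
fin()
rows([36,31,26,21,16,11])"
```

```text
side ptr 0.89 [0.03  0.008] 15.0
top ptr 0.31 [0.001 0.003] 77.0
[0.5932 0.0605 0.0876] -49.1 [-0.57464062  0.11100039 -0.05709114]
36 [ 0.06 -0.03]
31 [ 0.05 -0.03]
26 [ 0.05 -0.04]
21 [ 0.05 -0.04]
16 [ 0.04 -0.05]
11 [ 0.04 -0.04]
```

```bash
python3 -c "
from look import *
P,D=bot.capture('side')
I=cv2.resize(P[205:285,255:375,::-1],None,fx=6,fy=6,interpolation=cv2.INTER_CUBIC)
for a,c in((30,(255,0,0)),(0,(0,255,0))):
    q=A+.038*np.array([np.cos(np.radians(a)),np.sin(np.radians(a))]); u=proj('side',[*q,.101]); cv2.circle(I,tuple(int(x) for x in ((u-[255,205])*6)),4,c,1)
cv2.imwrite('pics/s3.png',I)"
```

```text
(no output)
```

View pics/s3.png

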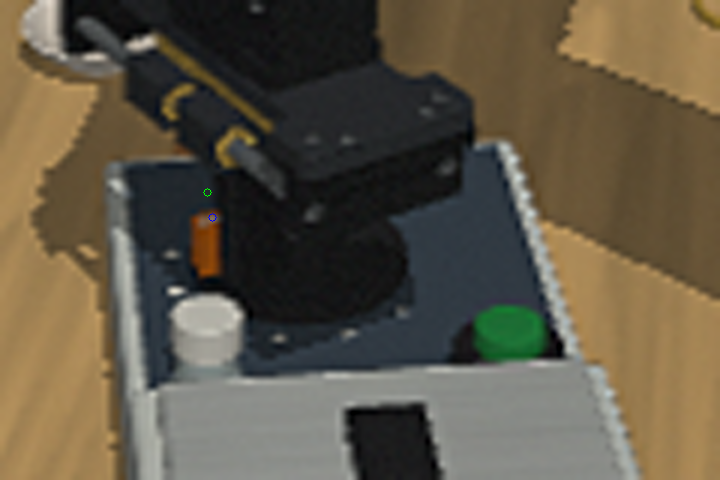

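The fin tip sits on the blue marker (30°), so two clicks are done. On to the third.

Request:
apply_moves(
  plan=[0.06, -0.03, 0, -0.5, 0.05, -0.03, 0, -0.5, 0.05, -0.04, 0, -0.5, 0.05, -0.04, 0, -0.5, 0.04, -0.05, 0, -0.5, 0.04, -0.04, 0, -0.5, 0, 0, 0, 0, 0, 0, 0, 0],
)

```text
time_s: 7.1
position: [0.6077, 0.049, 0.0875]
tcp_rot: [[0.982, 0.191, -0.0], [0.191, -0.982, 0.0], [-0.0, -0.0, -1.0]]
force: [0.5, -0.1, 0.7]
opening: 0.007
grasp_force: 0.0
```

```bash
python3 -c "
from look import *
fin()
P,D=bot.capture('side')
I=cv2.resize(P[205:285,255:375,::-1],None,fx=6,fy=6,interpolation=cv2.INTER_CUBIC)
for a,c in((30,(255,0,0)),(0,(0,255,0)),(-30,(0,255,255))):
    q=A+.038*np.array([np.cos(np.radians(a)),np.sin(np.radians(a))]); u=proj('side',[*q,.101]); cv2.circle(I,tuple(int(x) for x in ((u-[255,205])*6)),4,c,1)
cv2.imwrite('pics/s4.png',I)
rows([6,1,-4,-9,-13,-17,-20])"
```

```text
side ptr 0.84 [ 0.04  -0.013] -17.0
[0.6077 0.049  0.0875] -79.1 [-0.40113208 -0.33181448 -0.42867972]
6 [ 0.03 -0.06]
1 [ 0.03 -0.05]
-4 [ 0.03 -0.06]
-9 [ 0.01 -0.05]
-13 [ 0.02 -0.05]
-17 [ 0.01 -0.05]
-20 [-0.   -0.04]
```

View pics/s4.png

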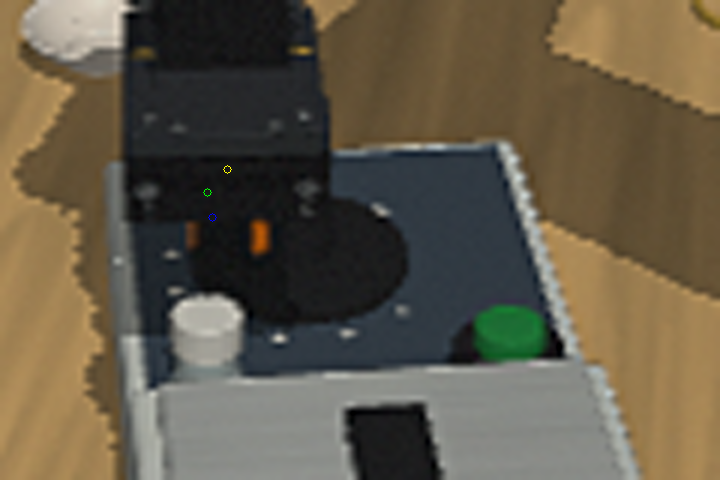

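```bash
python3 -c "
from look import *
for a in (0,-30):
    for rr in (.014,.044):
        t=np.radians(a); q=A+rr*np.array([np.cos(t),np.sin(t)])+.006*np.array([-np.sin(t),np.cos(t)])
        print(a,rr,[((proj('side',[*q,z])-[255,205])*6).round() for z in(.101,.079)])
"
```

```text
0 0.014 [array([264., 205.]), array([264., 250.])]
0 0.044 [array([190., 199.]), array([191., 244.])]
-30 0.014 [array([264., 194.]), array([264., 240.])]
-30 0.044 [array([207., 170.]), array([207., 216.])]
```

The fin's end is at column 190 and its lower edge at row 248. That matches 0°, so three clicks are done. I'll do the fourth slowly.

Request:
apply_moves(
  plan=[0.03, -0.06, 0, -0.5, 0.03, -0.05, 0, -0.5, 0.03, -0.06, 0, -0.5, 0.01, -0.05, 0, -0.5, 0.02, -0.05, 0, -0.4, 0.01, -0.05, 0, -0.4, 0, -0.04, 0, -0.3, 0, 0, 0, 0, 0, 0, 0, 0],
)

```text
time_s: 8.48
position: [0.6142, 0.0311, 0.0876]
tcp_rot: [[0.939, -0.343, -0.0], [-0.343, -0.939, 0.0], [-0.0, -0.0, -1.0]]
force: [0.3, 0.1, 0.5]
opening: 0.002
grasp_force: 0.0
```

```bash
python3 -c "
from look import *
state(); fin()
"
```

```text
[0.6142 0.0311 0.0876] -110.0 [0.33737911 0.09539323 0.52766228]
side ptr 0.96 [ 0.04 -0.03] -37.0
```

Request:
apply_moves(
  plan=[0.05, 0.15, 0, 0, 0, 0, 0.5, 0, 0, 0, 0.6, 0, 0, 0, 0.6, 0, -0.85, 0.31, 0, 0, -0.85, 0.31, 0, 0, -0.85, 0.3, 0, 0, 0, 0, 0, 0, 0, 0, 0, 0],
)

```text
time_s: 9.8
position: [0.4906, 0.0847, 0.1731]
tcp_rot: [[0.939, -0.343, 0.003], [-0.343, -0.939, -0.0], [0.003, -0.001, -1.0]]
force: [-0.2, 0.6, 0.1]
opening: 0.003
grasp_force: 0.0
```

```bash
python3 -c "
from look import *
state()
P=fin()
T,D=bot.capture('top')
a=cv2.resize(P[205:285,265:365,::-1],(600,480)[:2],interpolation=cv2.INTER_CUBIC)[:,:400]
b=cv2.resize(T[180:275,245:345,::-1],(400,380),interpolation=cv2.INTER_CUBIC)
c=np.zeros((480,800,3),np.uint8); c[:,:400]=a; c[:380,400:]=b; cv2.imwrite('pics/v.png',c)
for n in('top','side'):
    for k in bot.pinpoint(n,'start_button_top')[:1]: print(n,k['p'],ray(n,*(np.array(k['xy'])*[640,480]),.092))
"
```

```text
[0.4906 0.0847 0.1731] -110.1 [-0.20953848  0.58802036  0.10669115]
side ptr 0.74 [ 0.035 -0.01 ] -16.0
top ptr 0.97 [ 0.038 -0.016] -23.0
side 0.46 [0.48582016 0.0881594  0.092     ]
```

View pics/v.png

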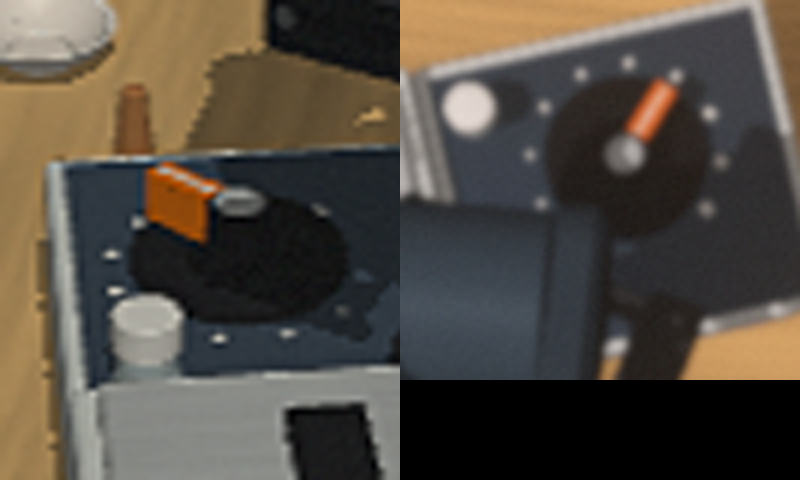

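The fin points at the fourth dot past its start. Now the button.

Request:
apply_moves(
  plan=[-0.03, 0.06, -0.5, 0, 0, 0, -0.5, 0, 0, 0, -0.5, 0, 0, 0, -0.06, 0, 0, 0, -0.06, 0, 0, 0, -0.04, 0, 0, 0, 0, 0],
)

```text
time_s: 11.02
position: [0.4881, 0.0874, 0.0903]
tcp_rot: [[0.939, -0.343, 0.001], [-0.343, -0.939, -0.0], [0.001, -0.0, -1.0]]
force: [-1.4, -0.7, 2.1]
opening: 0.005
grasp_force: 1.3
```

Request:
apply_moves(
  plan=[0, 0, -0.03, 0, 0, 0, -0.03, 0, 0, 0, 0, 0],
)

```text
time_s: 11.4
position: [0.4881, 0.0875, 0.0868]
tcp_rot: [[0.939, -0.343, 0.001], [-0.343, -0.939, -0.0], [0.001, -0.0, -1.0]]
force: [-0.7, -1.4, 4.8]
opening: 0.009
grasp_force: 2.3
```

Request:
apply_moves(
  plan=[0, 0, -0.02, 0, 0, 0, 0, 0],
)

```text
time_s: 11.65
position: [0.4882, 0.0874, 0.0863]
tcp_rot: [[0.939, -0.343, 0.001], [-0.343, -0.939, -0.0], [0.001, -0.0, -1.0]]
force: [-0.7, -1.0, 10.2]
opening: 0.004
grasp_force: 5.1
```

The force rose to 10 N at z = 0.0863, so the button is at its hard stop. I'll release and retreat.

Request:
apply_moves(
  plan=[0, 0, 0, 0, 0, 0, 0.2, 0, 0, 0, 0.5, 0, 0, 0, 0.8, 0, 0, 0, 0.8, 0, -0.5, -0.8, 0, 0, -0.3, -0.8, 0, 0, -0.2, -0.8, 0, 0, 0, -0.8, 0, 0, 0, 0, 0, 0, 0, 0, 0, 0],
)

```text
time_s: 13.02
position: [0.4374, -0.0719, 0.2003]
tcp_rot: [[0.939, -0.344, -0.001], [-0.344, -0.939, 0.001], [-0.001, -0.001, -1.0]]
force: [0.6, 0.1, -0.3]
opening: 0.006
grasp_force: 0.0
```

```bash
python3 -c "
from look import *
state(); fin()
D=bot.capture('top')[1]; g=[depthpt('top',u,v,D)[2] for u in range(269,276) for v in range(256,263)]; print('btn z',np.median(g))
bot.capture('side')
for k in('bead_jar','ring_cone'):
    for x in bot.pinpoint('side',k)[:1]: print(k,x['p'],np.array(x['xy'])*[640,480])
print(bot.hand_in())"
```

```text
[ 0.4374 -0.0719  0.2003] -110.1 [ 0.56783942  0.07623692 -0.27410251]
side ptr 0.76 [ 0.033 -0.013] -22.0
top ptr 0.89 [ 0.033 -0.021] -32.0
btn z 0.09195979822838699
bead_jar 0.52 [286.912 268.896]
ring_cone 0.46 [286.72  242.784]
the job is handed in; nothing more can be done
None
```

I pushed the dial exactly four clicks clockwise, pressed the start button down to its stop and released it; the bead jar hasn't moved, I brushed nothing else that I could see, and the job is handed in (no verdict was returned).

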